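# Set the rotating stage to its marker and clamp it

### The arm

A 7-joint arm with a two-finger parallel gripper is mounted at the origin on the work surface. World frame = base frame: x ahead of the robot, y to its left, z up, the work surface at z = 0. Lengths are in m, angles in degrees, forces in N, time in s.
With the tool pointing down it reaches from about 0.425 to 0.875 m from the base axis. Payload 4.7 kg.
Tool frame: the origin (TCP) lies at the very end of the fingers, on their centre line; the grasp point (between the pads) lies 19 mm behind it; z points along the fingers, y is the direction in which the jaws open and shut (so a half turn about z gives the same grasp; the last joint's range is limited). The gripper opens to 87 mm and grips with 3 to 60 N. Pads are 19 mm wide; open, the fingers measure 117 mm over their backs; the gripper's body (75 mm by 190 mm) begins 51 mm behind the grasp point.
Start: joints at [73.574, 18.392, -4.016, 83.108, 1.295, 78.541, -3.26], TCP at [0.193, -0.621, 0.223] pointing down, gripper open.
Joint ranges: [-163.93, 163.93], [-17.29, 119.83], [-79.2, 71.16], [3.27, 140.29], [-89.18, 269.18], [5.43, 117.66], [-154.24, 154.24]. Speed limits (degrees/s): [147.25, 147.25, 180, 180, 180, 180, 180].

### API

Orientations are given as [roll, pitch, yaw] about the fixed x, y, z axes, in that order (R = Rz(yaw) Ry(pitch) Rx(roll)).
In Python, from cell import monitor, read_camera, camera_info, env, look_for gives the robot as it stands.
- The arm moves only by the tool servo_tool, never from a script. Its argument "commands" is one flat list of numbers, 6 for each row, row after row: the shift along the tool's x, y, z in mm, then the turn, a rotation vector about the tool's x, y, z in degrees. A call has 1 to 10 rows; each row shifts and turns the commanded pose from where the row before left it, along the tool's axes as they then stand; what a row does not reach is not made up. A row lasts 1/10 s, in which the tool goes at most 50 mm and 8.59 degrees, less where a joint would pass 70% of its speed; a pose out of reach is approached as far as the arm can. A call is refused whole if a number of a shift passes 50 or a number of a turn 8.59, either way. A call with a gripper value outside its range is refused whole. "jaw" is the finger opening in mm, from 0 to 87, set as the call begins (left out, the last holds). The fingers move at their own pace and stop on an object; "newtons" is the grip in N (left out, the last holds). Time passes only in rows, so rows that do not move let the fingers close. It gives the time, the measured TCP pose, the force and the opening at its end, in the units of the state.
- monitor.get_obs(): the state, without advancing time (a new reading comes with each control period).
- read_camera(name): name is "scene" or "top"; returns (picture, depth): 480x640x3 uint8, red, green, blue; 480x640 float32, m along the optical axis (not along the pixel's ray), 0 where there is no reading.
- camera_info(name): a dict with "camera_matrix" (3x3 intrinsics, pixels), "R" (3x3) and "t" (3): a world point X has camera coordinates R X + t. Camera axes: x right, y down, z forward; pixel columns grow to the right and rows downward; lengths in m; the calibration is good to about 2 mm. A picture is of the moment at which its call begins. camera_info takes no time and is no camera call.
- env.sign_off(): hands the job in, once; it reports no verdict.
Trained networks look in the newest picture that a camera, given by its name, has taken for a name from the list of things; names that differ only in an ending like _2 or _b are one class to them, and where a whole thing is asked for, a point or a joint stands for the part that bears it (a point fixed in the world has none). Each returns a list of dicts, best first, with "conf" (0 to 1); they miss things now and then, are a little off and sometimes report something else, mostly with a low value. They report only what shows in the picture. A call takes as long as a camera call.
- look_for(camera, label): "box" ([left, top, width, height] in pixels, round what is visible of it).
The state is a dict: "time_s": time; "qpos": joint angles; "joint_velocities": joint speeds; "effort": joint torques, N m; "tool_pos": TCP position; "tool_rot": TCP orientation; "force": force on the tool from outside, world axes, zero at the start; "wrist_torque": the same for the moment, N m; "grip_width": finger opening in m.
Only numpy, scipy, OpenCV 4.12 (cv2) and the standard library are available. Lean on these libraries where they do the work, as an engineer would, in place of code of your own. Each camera call takes 0.05 s, during which the arm holds its last target.

### The job

With a fingertip, push the upright steel pin on the black rotating stage round, either way, until the white index line on the stage lines up with the broad target line at the clip-on marker on the scale ring. Then push the clamp lever beside the stage in against its stop, leaving the stage on the line. Do not lift the stage out, and leave the objective, the slide box and the jar undisturbed.

Things in the scene. Friction and masses are not known exactly. Their poses are not given: they have to be found in the camera images.
- stage_base: Fixed stage unit: white plate 200 mm (its x) by 275 mm (its y, -100 to +175), 30 mm high. Origin on the work surface, under the axis of the round black dial; z up. Round the dial is a fixed aluminium scale ring, 72 to 88 mm from the axis, top 46 mm above the work surface, with thin lines every 10 degrees. The clamp lever is on the plate's +y side.
- dial (a joint): Angle (rad) of the black dial (rotating stage), 140 mm across, top 50 mm above the work surface, about the vertical axis through stage_base's origin. 0: index line along stage_base's +x; grows counter-clockwise from above. Turns either way, more than a full turn; friction 0.07 N m, stays where left. Rests in its bearing by its weight (0.7 kg). The slide and clips on it are under 4 mm high.
- index (a point): Outer end of the white index line (28 mm long, 2.5 mm wide, the only white line on the dial), on the dial's rim 70 mm from the axis, 50 mm above the work surface.
- pin_top (a point): Top centre of the upright round steel pin fixed in the dial: 12 mm in diameter, standing 30 mm above the dial top (50 to 80 mm above the work surface), 50 mm from the dial's axis, diametrically opposite the index line.
- target (a point): Inner end of the target line, 70 mm from the dial's axis, level with the dial top: where the end of the index line must come. The target line is a broad black radial line, 5 mm wide, across the scale ring, ending at a small aluminium clip-on marker (18 mm wide, top 56 mm above the work surface, 89 to 113 mm from the axis) fixed outside the ring.
- clamp (a joint): Angle (rad) of the dark steel clamp lever about its upright pivot at x = -50, y = +130 mm in the stage_base frame. 0: closed at its stop, lever along stage_base's +x; grows as it swings open, counter-clockwise from above towards stage_base's +y, to 1.25 at most. Friction 0.05 N m; it stays where left. Closing it does not shift the dial.
- clamp_knob (a point): Top centre of the lever's upright round knob: 14 mm in diameter, from 38 to 74 mm above the work surface, 65 mm from the pivot. The lever's bar is 10 mm wide, 38 to 46 mm above the work surface.
- objective: Bystander, loose: a steel microscope objective standing upright, 34 mm in diameter, 46 mm high; origin at the centre of its underside.
- slide_box: Bystander, loose: a grey slide box 85 x 100 x 34 mm (x, y, z); origin at the centre of its underside.
- jar: Bystander, loose: a small amber jar with a black cap, 40 mm in diameter, 50 mm high; origin at the centre of its underside.

How it is judged (in metres and radians):
On the way, in this order (a step that is already met when the one before it is completed fails the run):
1. with the clamp still open, the index line stands still on the target line (within 3.5 mm) (horizontal distance between index and target below 0.0035 m and value of joint clamp above 0.4 rad and velocity of joint dial between -0.1 and 0.1 rad/s), for 0.2 s.
2. the clamp lever is pushed in to its stop (within 0.08 rad) (value of joint clamp below 0.08 rad), for 0.2 s.
At the end, for the whole second after the job is handed in: The outer end of the index line is within 3.5 mm of the target line's inner end, the dial at rest and down in its bearing, and the clamp lever within 0.08 rad of its stop (horizontal distance between index and target below 0.0035 m and value of joint clamp below 0.08 rad and velocity of joint dial between -0.05 and 0.05 rad/s and z of pin_top in the frame of stage_base below 0.084 m); the robot touches nothing.
It fails at once if the stage is lifted out of its bearing (by more than 6 mm) (z of pin_top in the frame of stage_base above 0.086 m).
It fails at once if the objective is disturbed (moved more than 20 mm or tipped) (distance of objective from where it was at the start of the episode above 0.02 m or angle between objective's own z axis and vertical above 0.35 rad).
It fails at once if the slide box is disturbed (moved more than 20 mm or tipped) (distance of slide_box from where it was at the start of the episode above 0.02 m or angle between slide_box's own z axis and vertical above 0.35 rad).
It fails at once if the jar is disturbed (moved more than 20 mm or tipped) (distance of jar from where it was at the start of the episode above 0.02 m or angle between jar's own z axis and vertical above 0.35 rad).
It also fails if it takes over 58 s, if anything falls off the work surface, if the arm or the gripper's body presses on something with over 40 N, if the wrist force passes 120 N, or if a joint passes its speed limit or range.

## Working session

There is one attempt and no reset: what is moved stays moved. The work goes in short steps, Python scripts to look and compute and a tool call to move; the robot and the scene stay as the last step left them, time stands still between calls to the robot, and variables do not carry over. Pictures are saved under pics/ and viewed, and the job is handed in when it is done.

Besides the shell and the picture viewer there is one more tool, called after "Emit:" in YAML: its name, and indented under it one key for each argument. servo_tool: Moves the arm, as the interface text tells. Its arguments: {"type":"object","properties":{"commands":{"type":"array","items":{"type":"number"}},"jaw":{"type":"number"},"newtons":{"type":"number"}},"required":["commands"]}

```bash
ls; mkdir -p pics
python3 - <<'E'
from cell import monitor, read_camera, camera_info
import cv2, numpy as np
for n in ("scene","top"):
    p,d=read_camera(n); cv2.imwrite(f"pics/{n}0.png",p[:,:,::-1]); np.savez(f"{n}0.npz",p=p,d=d)
    i=camera_info(n); print(n,np.round(i["camera_matrix"],1).tolist(),np.round(i["R"],3).tolist(),np.round(i["t"],3).tolist())
print(monitor.get_obs())
E
```

```text
pics
scene [[582.0, 0.0, 318.9], [0.0, 582.0, 233.4], [0.0, 0.0, 1.0]] [[0.492, 0.87, 0.019], [0.536, -0.286, -0.794], [-0.686, 0.401, -0.608]] [-0.242, -0.256, 1.25]
top [[511.5, 0.0, 318.7], [0.0, 511.5, 238.3], [0.0, 0.0, 1.0]] [[-0.154, -0.988, 0.003], [-0.968, 0.15, -0.203], [0.2, -0.034, -0.979]] [0.041, 0.61, 0.682]
{'time_s': 0.1, 'qpos': array([73.57490007, 18.43415396, -4.01627206, 83.16604525,  1.29325007,
       78.53960973, -3.26049832]), 'joint_velocities': array([-0.06264545, -0.03186587, -0.02325249, -0.13440861, -0.00366028,
        0.04108026,  0.04466175]), 'effort': array([ 2.73395553e-04, -4.92570591e+01, -4.05676877e-01, -3.13396776e+01,
       -6.42216322e-02,  3.95846169e-02,  6.07230345e-05]), 'tool_pos': array([ 0.19239926, -0.6203776 ,  0.22159478]), 'tool_rot': array([-1.79905324e+02,  3.35715908e-03,  1.72345112e+01]), 'force': array([ 0.42717511,  0.05191268, -1.16405271]), 'wrist_torque': array([-0.00173939,  0.00060097, -0.04986417]), 'grip_width': 0.08729640618127907}
```

View pics/scene0.png

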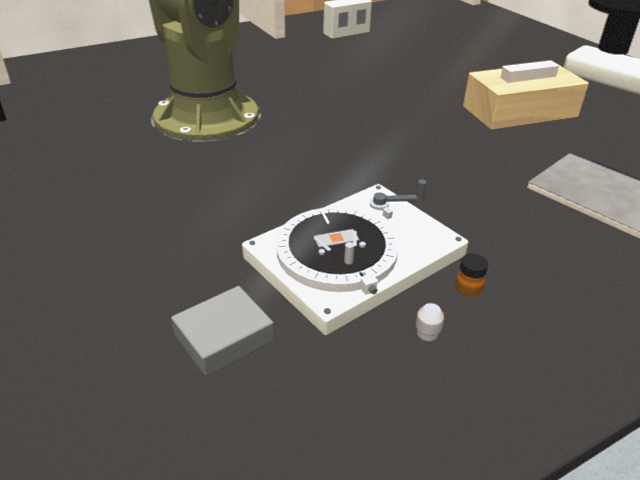

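View pics/top0.png

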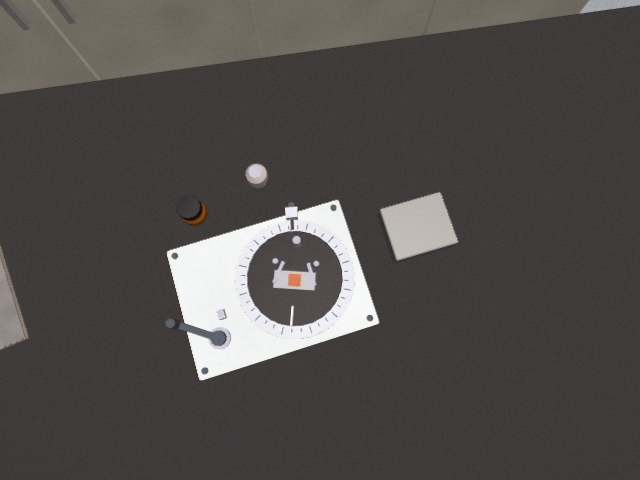

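```bash
cat > h.py <<'E'
from cell import monitor, read_camera, camera_info, env, look_for
import cv2, numpy as np
def ray(n,u,v,z):
    i=camera_info(n); K,R,t=[np.array(i[k],float) for k in("camera_matrix","R","t")]
    C=-R.T@t; d=R.T@np.linalg.inv(K)@np.array([u,v,1.]); return C+d*(z-C[2])/d[2]
def proj(n,X):
    i=camera_info(n); K,R,t=[np.array(i[k],float) for k in("camera_matrix","R","t")]
    c=(R@np.atleast_2d(X).T).T+t; p=(K@c.T).T; return p[:,:2]/p[:,2:]
E
python3 - <<'E'
from h import *
for n in("top","scene"):
    for l in ["stage_base","dial","index","pin_top","target","clamp","clamp_knob","objective","slide_box","jar"]:
        r=look_for(n,l); print(n,l,[(np.round(x["box"],1).tolist(),round(x["conf"],2)) for x in r[:2]])
p=np.load("top0.npz")["p"]
cv2.imwrite("pics/top0z.png",cv2.resize(p[180:400,150:400],None,fx=3,fy=3,interpolation=cv2.INTER_CUBIC)[:600,:,::-1][:, :750])
# plate
g=p.min(2); m=(g>175).astype(np.uint8); 
cs,_=cv2.findContours(m,cv2.RETR_EXTERNAL,cv2.CHAIN_APPROX_NONE); c=max(cs,key=cv2.contourArea)
print(cv2.contourArea(c)); h=cv2.convexHull(c)[:,0]
P=np.array([ray("top",u,v,0.03)[:2] for u,v in h]).astype(np.float32)
r=cv2.minAreaRect(P*1000); print(r); print(cv2.boxPoints(r))
E
```

```text
top stage_base [([165.8, 201.0, 211.2, 179.8], 0.85)]
top dial []
top index [([241.1, 163.3, 29.1, 23.9], 0.69), ([247.7, 235.5, 92.6, 90.6], 0.65)]
top pin_top [([247.8, 228.9, 96.4, 97.7], 0.68), ([377.5, 192.3, 78.6, 71.6], 0.45)]
top target [([285.4, 203.4, 13.8, 28.0], 0.57)]
top clamp [([163.4, 318.8, 64.7, 24.8], 0.79)]
top clamp_knob [([167.1, 321.3, 59.1, 23.8], 0.85)]
top objective [([244.9, 163.1, 23.3, 26.9], 0.9)]
top slide_box [([375.7, 192.9, 79.2, 68.5], 0.6)]
top jar [([176.9, 197.7, 29.9, 27.1], 0.83)]
scene stage_base [([238.5, 183.4, 226.5, 149.2], 0.75), ([288.7, 208.8, 97.5, 65.8], 0.36)]
scene dial [([288.2, 213.6, 97.3, 61.1], 0.62)]
scene index [([288.0, 208.7, 94.9, 66.6], 0.65), ([455.2, 254.8, 32.8, 41.3], 0.42)]
scene pin_top [([287.4, 209.2, 99.9, 64.5], 0.64), ([372.5, 181.0, 51.5, 23.6], 0.55)]
scene target [([359.4, 273.2, 19.9, 24.8], 0.54)]
scene clamp [([371.3, 181.6, 55.2, 22.2], 0.82)]
scene clamp_knob [([375.2, 179.9, 51.5, 20.1], 0.59)]
scene objective [([419.4, 302.2, 26.6, 39.3], 0.87)]
scene slide_box [([170.8, 292.7, 103.4, 83.0], 0.57)]
scene jar [([454.7, 254.6, 31.7, 40.7], 0.89)]
23660.5
((559.821533203125, 27.85132598876953), (208.99038696289062, 272.9809875488281), 8.606576919555664)
[[ 436.0774   147.16725]
 [ 476.9287  -122.73976]
 [ 683.5657   -91.4646 ]
 [ 642.71436  178.44241]]
```

View pics/top0z.png

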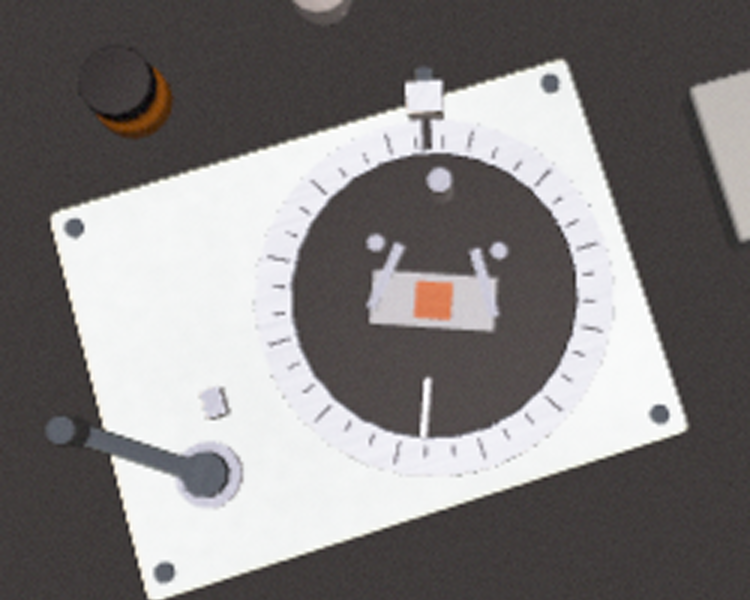

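Run:
```python
from h import *
from scipy.optimize import least_squares
p=np.load("top0.npz")["p"].astype(float)
g=p.min(2)
# fit ring outer/dial edge: model with centre(x,y): edges of dial (r=.07..., z=.05) bright/dark. Use contour of dark dial
m=(g<110).astype(np.uint8); 
w=np.zeros_like(m); cv2.circle(w,(294,279),54,1,-1); m=m*w
cs,_=cv2.findContours(m,cv2.RETR_EXTERNAL,cv2.CHAIN_APPROX_NONE); c=max(cs,key=cv2.contourArea)
h=cv2.convexHull(c)[:,0]; 
for z in(0.05,):
  P=np.array([ray("top",u,v,z)[:2] for u,v in c[:,0]])
  f=least_squares(lambda q:np.hypot(P[:,0]-q[0],P[:,1]-q[1])-q[2],[.56,.0,.07],loss="soft_l1",f_scale=.001); print(z,f.x)
C=f.x[:2]
def zz(u,v): return u/3+150-1/3, v/3+180-1/3
for name,(u,v),z in [("target",(427,150),.048),("marker outer",(424,97),.056),("index",(425,437),.05),("indexin",(429,378),.05),("pin",(439,180),.08),("pivot",(207,475),.046),("knob",(62,431),.074),("corner",(52,214),.03),("c2",(566,60),.03),("c3",(686,430),.03),("c4",(150,600),.03)]:
  X=ray("top",*zz(u,v),z); d=X[:2]-C; print(name,np.round(X*1000,1),"r",round(np.hypot(*d)*1000,1),"ang",round(np.degrees(np.arctan2(d[1],d[0])),1))
for n,b in [("obj",(244.9,163.1,23.3,26.9)),("jar",(176.9,197.7,29.9,27.1))]:
  print(n,ray("top",b[0]+b[2]/2,b[1]+b[3]/2,.03))
D=np.load("scene0.npz"); 
for n,(u,v),z in [("pin",(349,244),.08),("knob",(421.5,182),.074),("obj",(431,306),.046),("jar",(474,262),.05)]:
  print("scene",n,np.round(ray("scene",u,v,z)*1000,1))
```

```text
0.05 [ 0.56078384 -0.01017234  0.06809463]
target [631.6 -16.7  48. ] r 71.1 ang -5.3
marker outer [656.6 -19.2  56. ] r 96.2 ang -5.4
index [492.5   4.3  50. ] r 69.7 ang 168.1
indexin [519.9  -1.6  50. ] r 41.8 ang 168.2
pin [608.9 -20.7  80. ] r 49.3 ang -12.4
pivot [491.  109.6  46. ] r 138.6 ang 120.2
knob [519.9 168.2  74. ] r 183.0 ang 102.9
corner [631.9 174.9  30. ] r 198.3 ang 69.0
c2 [671.8 -93.9  30. ] r 139.0 ang -37.0
c3 [ 477.1 -121.7   30. ] r 139.4 ang -126.9
c4 [437.4 146.3  30. ] r 199.2 ang 128.3
obj [0.72815892 0.02602431 0.03      ]
jar [0.68795888 0.13140898 0.03      ]
scene pin [610.6 -22.6  80. ]
scene knob [525.3 164.3  74. ]
scene obj [730.4  26.4  46. ]
scene jar [693.6 128.8  50. ]
```

Emit:
servo_tool:
  commands: [28.8, -22.5, 0, 0, 0, 0, 28.8, -22.5, 0, 0, 0, 0, 28.8, -22.5, 0, 0, 0, 0, 28.8, -22.5, 0, 0, 0, 0, 28.8, -22.5, 0, 0, 0, 0, 28.8, -22.5, 0, 0, 0, 0, 28.8, -22.5, 0, 0, 0, 0, 28.8, -22.5, 0, 0, 0, 0, 28.8, -22.5, 0, 0, 0, 0, 28.8, -22.5, 0, 0, 0, 0]
  jaw: 26

```text
time_s: 2.1
tool_pos: [0.4017, -0.3193, 0.2229]
tool_rot: [180.0, -0.0, 17.2]
force: [-0.7, -0.2, -0.4]
grip_width: 0.027
```

Emit:
servo_tool:
  commands: [28.8, -22.5, 0, 0, 0, 0, 28.8, -22.5, 0, 0, 0, 0, 28.8, -22.5, 0, 0, 0, 0, 28.8, -22.5, 0, 0, 0, 0, 28.8, -22.5, 0, 0, 0, 0, 28.8, -22.5, 0, 0, 0, 0, 28.8, -22.5, 0, 0, 0, 0, 28.8, -22.5, 0, 0, 0, 0, 28.8, -22.5, 0, 0, 0, 0, 28.8, -22.5, 0, 0, 0, 0]

```text
time_s: 3.1
tool_pos: [0.6101, -0.0193, 0.2227]
tool_rot: [180.0, -0.0, 17.2]
force: [0.7, -0.2, 0.2]
grip_width: 0.0256
```

Emit:
servo_tool:
  commands: [0, 0, 0, 0, 0, -8, 0, 0, 0, 0, 0, -8, 0, 0, 0, 0, 0, -8, 0, 0, 0, 0, 0, -8, 0, 0, 0, 0, 0, -8, 0, 0, 0, 0, 0, -8, 0, 0, 0, 0, 0, -8, 0, 0, 0, 0, 0, -8, 0, 0, 0, 0, 0, -8, 0, 0, 0, 0, 0, -8]

```text
time_s: 4.1
tool_pos: [0.6094, -0.0206, 0.2226]
tool_rot: [180.0, 0.0, 97.5]
force: [-0.3, -0.3, -0.0]
grip_width: 0.0259
```

Emit:
servo_tool:
  commands: [0, 0, 0, 0, 0, -8, 0, 0, 0, 0, 0, -8, 0, 0, 0, 0, 0, -8, 0, 0, 0, 0, 0, -8, 0, 0, 0, 0, 0, -8, 0, 0, 0, 0, 0, -8, 0, 0, 0, 0, 0, -8, 0, 0, 0, 0, 0, -8, 0, 0, 0, 0, 0, -7, 0, 0, 0, 0, 0, 0]

```text
time_s: 5.1
tool_pos: [0.6094, -0.0206, 0.2224]
tool_rot: [180.0, -0.0, 168.2]
force: [-0.3, -0.5, -0.4]
grip_width: 0.026
```

Emit:
servo_tool:
  commands: [0, 0, 25, 0, 0, 0, 0, 0, 25, 0, 0, 0, 0, 0, 25, 0, 0, 0, 0, 0, 25, 0, 0, 0, 0, 0, 20, 0, 0, 0, 0, 0, 10, 0, 0, 0, 0, 0, 0, 0, 0, 0]

```text
time_s: 5.8
tool_pos: [0.6085, -0.0206, 0.0913]
tool_rot: [-180.0, -0.1, 168.1]
force: [-0.5, 0.2, 0.1]
grip_width: 0.0258
```

Run:
```python
from h import *
for n,(a,b,c,d) in {"top":(180,380,170,420),"scene":(150,350,240,490)}.items():
    p,_=read_camera(n); cv2.imwrite(f"pics/{n}1.png",cv2.resize(p[a:b,c:d],None,fx=3,fy=3,interpolation=cv2.INTER_CUBIC)[:,:,::-1])
print(monitor.get_obs()["tool_pos"])
```

```text
[ 0.6099515  -0.02028288  0.09336185]
```

View pics/scene1.png

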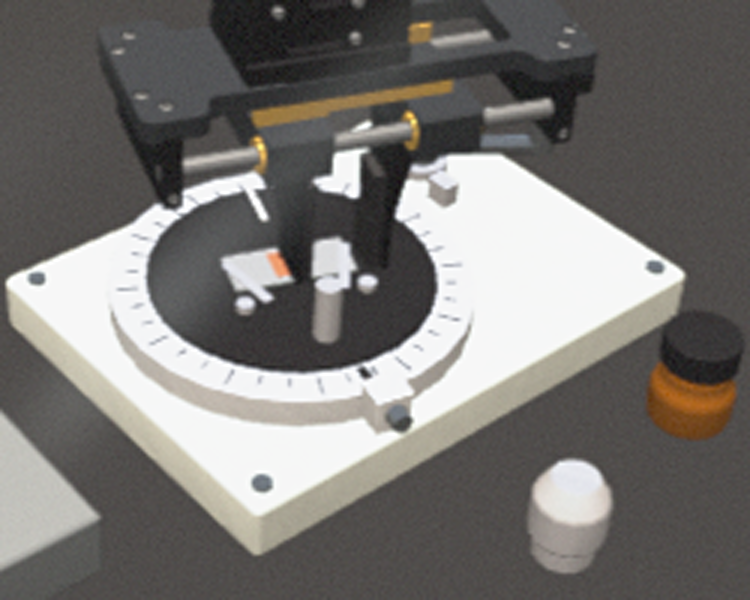

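The tips sit at about zoom (297,272) and (377,262), straddling the pin top at (328,285), so I can descend around it.

Emit:
servo_tool:
  commands: [0, 0, 8, 0, 0, 0, 0, 0, 8, 0, 0, 0, 0, 0, 8, 0, 0, 0, 0, 0, 8, 0, 0, 0, 0, 0, 0, 0, 0, 0, 0, 0, 0, 0, 0, 0]

```text
time_s: 6.5
tool_pos: [0.6092, -0.0203, 0.0602]
tool_rot: [180.0, -0.0, 168.2]
force: [0.2, -0.4, -0.6]
grip_width: 0.0261
```

Run:
```python
from h import *
for n,(a,b,c,d) in {"scene":(150,350,240,490)}.items():
    p,_=read_camera(n); cv2.imwrite(f"pics/{n}2.png",cv2.resize(p[a:b,c:d],None,fx=3,fy=3,interpolation=cv2.INTER_CUBIC)[:,:,::-1])
o=monitor.get_obs();print(o["tool_pos"],o["qpos"],o["force"])
```

```text
[ 0.60948895 -0.02028168  0.06059068] [ 41.20050883  31.0622797  -53.43864079  97.89116128  27.19840048
  65.02712422  58.08401553] [-0.03984347  0.92697204 -0.63685208]
```

View pics/scene2.png

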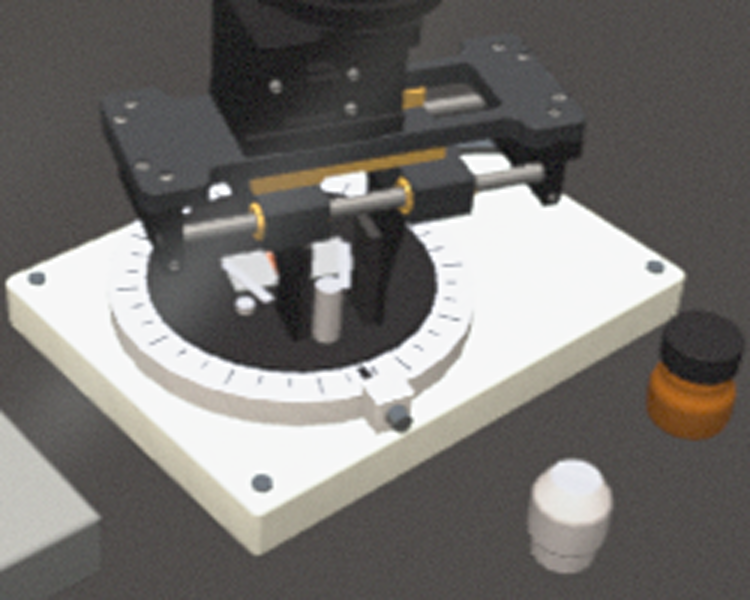

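Emit:
servo_tool:
  commands: [0.27, -5.23, 0, 0, 0, 6, 0.27, -5.23, 0, 0, 0, 6, 0.27, -5.23, 0, 0, 0, 6, 0.27, -5.23, 0, 0, 0, 6, 0.27, -5.23, 0, 0, 0, 6, 0.27, -5.23, 0, 0, 0, 6, 0.27, -5.23, 0, 0, 0, 6, 0.27, -5.23, 0, 0, 0, 6, 0.27, -5.23, 0, 0, 0, 6, 0.27, -5.23, 0, 0, 0, 6]

```text
time_s: 7.55
tool_pos: [0.577, -0.0574, 0.0612]
tool_rot: [179.9, 0.0, 108.0]
force: [1.8, 0.0, -0.6]
grip_width: 0.0261
```

Run:
```python
from h import *
for n,(a,b,c,d) in {"scene":(150,350,240,490)}.items():
    p,_=read_camera(n); cv2.imwrite(f"pics/{n}3.png",cv2.resize(p[a:b,c:d],None,fx=3,fy=3,interpolation=cv2.INTER_CUBIC)[:,:,::-1])
o=monitor.get_obs();print(o["tool_pos"],o["tool_rot"],o["qpos"],o["force"])
d=o["tool_pos"][:2]-[.5608,-.0102]; print(np.hypot(*d),np.degrees(np.arctan2(d[1],d[0])))
```

```text
[ 0.57602282 -0.05797582  0.06114798] [1.79950104e+02 5.20027779e-02 1.07769814e+02] [ 38.74435927  23.01310912 -42.59183801 102.63915323  17.62998003
  61.11249199   7.56789022] [-1.02219693 -0.10123271 -0.55733144]
0.0501424256730145 -72.32654584628327
```

View pics/scene3.png

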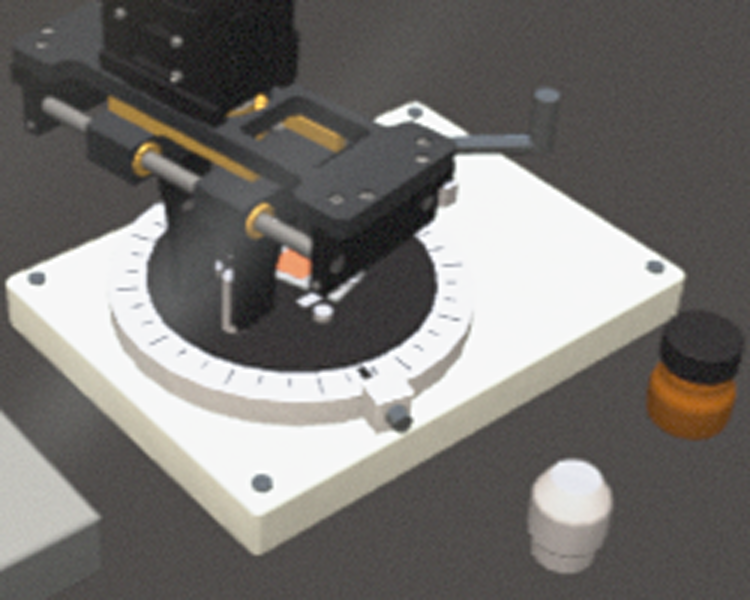

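The pin has come round with the trailing finger (zoom (230,300)), so I'm continuing.

Emit:
servo_tool:
  commands: [0.27, -5.23, 0, 0, 0, 6, 0.27, -5.23, 0, 0, 0, 6, 0.27, -5.23, 0, 0, 0, 6, 0.27, -5.23, 0, 0, 0, 6, 0.27, -5.23, 0, 0, 0, 6, 0.27, -5.23, 0, 0, 0, 6, 0.27, -5.23, 0, 0, 0, 6, 0.27, -5.23, 0, 0, 0, 6, 0.27, -5.23, 0, 0, 0, 6, 0.27, -5.23, 0, 0, 0, 6]

```text
time_s: 8.6
tool_pos: [0.5277, -0.0482, 0.0611]
tool_rot: [179.9, -0.0, 48.1]
force: [-0.3, -1.4, -1.0]
grip_width: 0.0258
```

Emit:
servo_tool:
  commands: [0.27, -5.23, 0, 0, 0, 6, 0.27, -5.23, 0, 0, 0, 6, 0.27, -5.23, 0, 0, 0, 6, 0.27, -5.23, 0, 0, 0, 6, 0.27, -5.23, 0, 0, 0, 6, 0.27, -5.23, 0, 0, 0, 6, 0.27, -5.23, 0, 0, 0, 6, 0.27, -5.23, 0, 0, 0, 6, 0.27, -5.23, 0, 0, 0, 6, 0, 0, 0, 0, 0, 0]

```text
time_s: 9.6
tool_pos: [0.5107, -0.0046, 0.0609]
tool_rot: [180.0, -0.0, -5.6]
force: [0.3, 0.2, 0.0]
grip_width: 0.0261
```

Run:
```python
from h import *
p,_=read_camera("top"); cv2.imwrite("pics/top4.png",cv2.resize(p[190:350,200:400],None,fx=3.75,fy=3.75,interpolation=cv2.INTER_CUBIC)[:,:,::-1])
p,_=read_camera("scene"); cv2.imwrite("pics/scene4.png",cv2.resize(p[150:350,240:490],None,fx=3,fy=3,interpolation=cv2.INTER_CUBIC)[:,:,::-1])
o=monitor.get_obs();print(o["tool_pos"],o["tool_rot"],o["qpos"],o["force"],o["time_s"])
d=o["tool_pos"][:2]-[.5608,-.0102]; print(np.hypot(*d),np.degrees(np.arctan2(d[1],d[0])))
```

```text
[ 0.51089629 -0.00492807  0.06079615] [-1.79999759e+02 -3.71734997e-02 -5.52446896e+00] [  24.65434934   12.0004993   -29.4927954   112.31991889    6.9897295
   57.35528084 -103.60348988] [ 0.13578124 -0.23714561  0.27404892] 9.7
0.05018140348512841 173.96952939223786
```

View pics/top4.png

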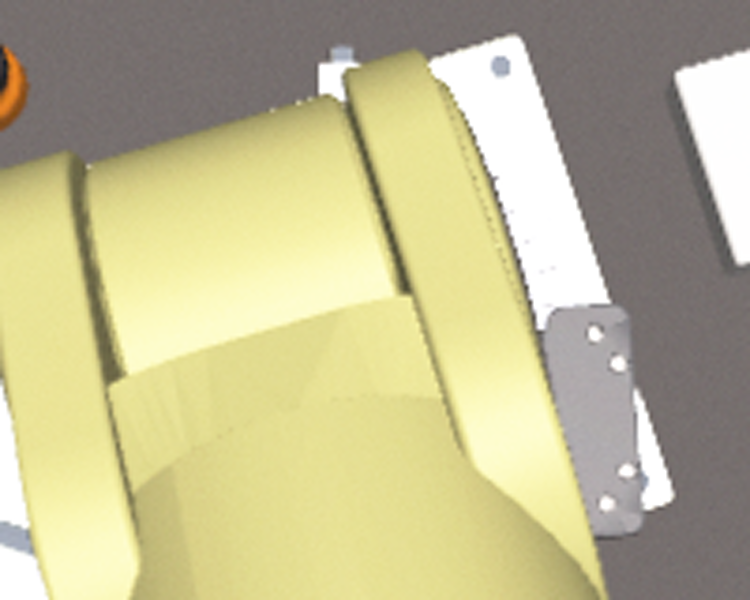

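View pics/scene4.png

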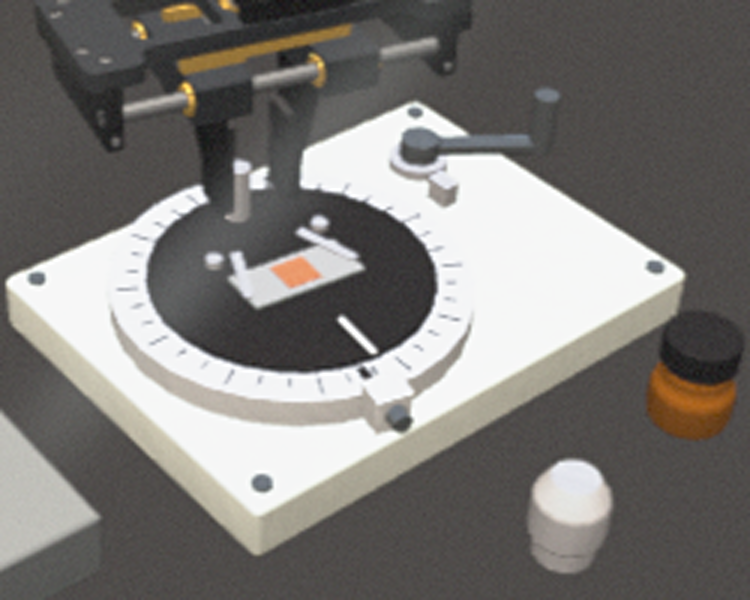

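```bash
cat >> h.py <<'E'
def zs(u,v): return u/3+240-1/3, v/3+150-1/3
E
python3 - <<'E'
from h import *
# dial centre in scene: fit from first image
p=np.load("scene0.npz")["p"]; g=p.min(2)
c0=proj("scene",[.5608,-.0102,.05])[0]; print(c0)
m=(g<110).astype(np.uint8); w=np.zeros_like(m); cv2.ellipse(w,(int(c0[0]),int(c0[1])),(54,38),0,0,360,1,-1); m*=w
cs,_=cv2.findContours(m,cv2.RETR_EXTERNAL,cv2.CHAIN_APPROX_NONE); c=max(cs,key=cv2.contourArea)
from scipy.optimize import least_squares
P=np.array([ray("scene",u,v,.05)[:2] for u,v in c[:,0]])
f=least_squares(lambda q:np.hypot(P[:,0]-q[0],P[:,1]-q[1])-q[2],[.56,.0,.07],loss="soft_l1",f_scale=.001); print(f.x)
C=f.x[:2]
for n,(u,v),z in [("index out",(376,352),.05),("index in",(341,318),.05),("target in",(361,368),.047),("marker",(389,382),.056),("pin",(242,168),.08)]:
  X=ray("scene",*zs(u,v),z);d=X[:2]-C;print(n,np.round(X*1000,1),round(np.hypot(*d)*1000,1),round(np.degrees(np.arctan2(d[1],d[0])),1))
E
python3 - <<'E'
import cv2
p=cv2.imread("pics/scene4.png")
cv2.imwrite("pics/scene4z.png",cv2.resize(p[290:440,290:460],None,fx=4,fy=4,interpolation=cv2.INTER_CUBIC))
E
```

```text
[336.90327875 238.74624582]
[ 0.56533202 -0.01309337  0.06825174]
index out [631.7  -8.6  50. ] 66.5 3.9
index in [604.   -9.7  50. ] 38.8 5.0
target in [634.9 -18.4  47. ] 69.8 -4.3
marker [656.8 -18.7  56. ] 91.7 -3.5
pin [515.  -12.1  80. ] 50.3 178.9
```

View pics/scene4z.png

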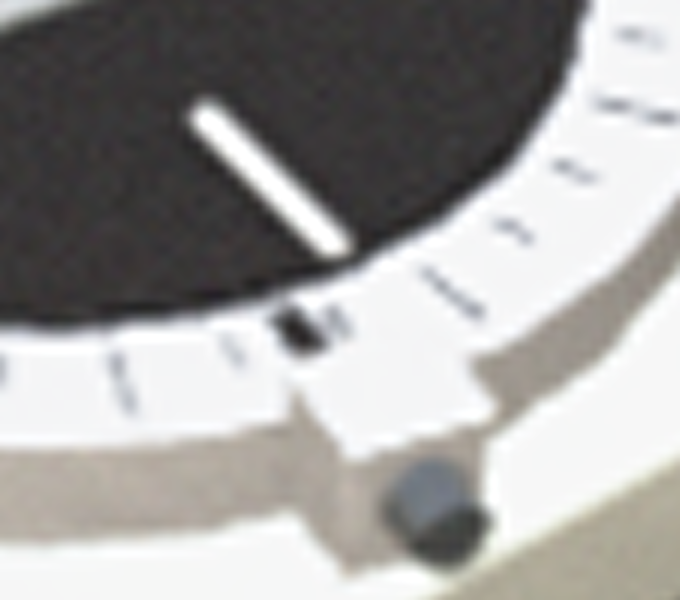

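Emit:
servo_tool:
  commands: [0.1, -2.6, 0, 0, 0, 3, 0.1, -2.6, 0, 0, 0, 3, 0, 0, 0, 0, 0, 0]

```text
time_s: 10.0
tool_pos: [0.5117, -0.0003, 0.0607]
tool_rot: [180.0, -0.0, -11.6]
force: [-0.6, -0.6, 0.1]
grip_width: 0.0258
```

```bash
cat > m.py <<'E'
from h import *
import sys
p,_=read_camera("scene"); cv2.imwrite(sys.argv[1],cv2.resize(p[240:300,330:400],None,fx=10,fy=10,interpolation=cv2.INTER_CUBIC)[:,:,::-1])
o=monitor.get_obs();print(o["tool_pos"],o["tool_rot"],o["force"],o["time_s"])
E
python3 m.py pics/s5.png
```

```text
[ 5.11617990e-01 -3.31679128e-04  6.06621359e-02] [ 1.79990340e+02 -1.85920487e-02 -1.15959867e+01] [ 0.2611233  -0.96761362  0.42956603] 10.05
```

View pics/s5.png

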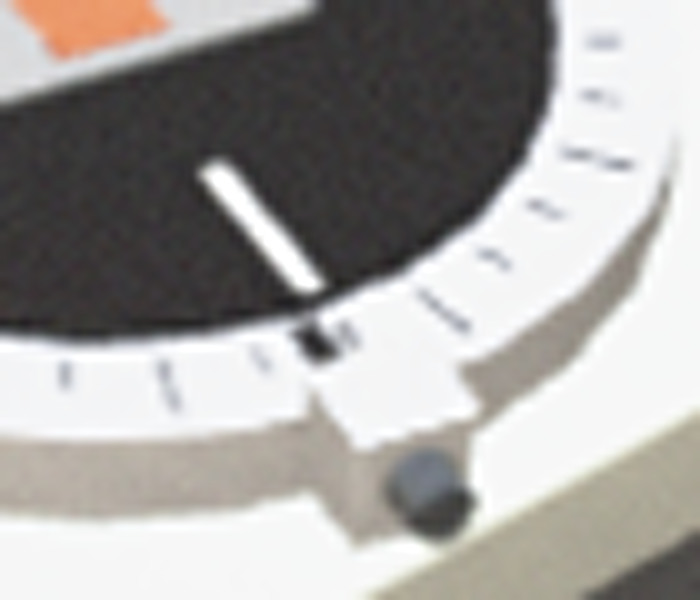

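Run:
```python
from h import *
def z5(u,v): return (u+.5)/10-.5+330,(v+.5)/10-.5+240
for C in ([.5653,-.0131],[.5608,-.0102]):
 for n,(u,v),z in [("index out",(316,287),.05),("index in",(213,170),.05),("target in",(308,330),.0462),("target mid",(319,343),.0462),("marker",(408,388),.056)]:
  X=ray("scene",*z5(u,v),z);d=X[:2]-np.array(C);print(n,np.round(X*1000,1),round(np.hypot(*d)*1000,1),round(np.degrees(np.arctan2(d[1],d[0])),1))
# draw predicted target line/index for angle
for a in(-3,-4,-5,-6):
  C=np.array([.5653,-.0131]);e=np.array([np.cos(np.radians(a)),np.sin(np.radians(a))])
  for r,z in((.042,.05),(.07,.05),(.072,.046),(.088,.046),(.089,.056),(.113,.056)):
    q=proj("scene",[*(C+r*e),z])[0]; print(a,r,np.round((q-[330,240])*10),end=" ")
  print()
```

```text
index out [631.4 -14.5  50. ] 66.1 -1.3
index in [604.  -13.7  50. ] 38.7 -0.9
target in [634.7 -17.7  46.2] 69.6 -3.8
target mid [637.7 -17.8  46.2] 72.5 -3.7
marker [659.7 -19.   56. ] 94.5 -3.6
index out [631.4 -14.5  50. ] 70.8 -3.5
index in [604.  -13.7  50. ] 43.4 -4.7
target in [634.7 -17.7  46.2] 74.3 -5.8
target mid [637.7 -17.8  46.2] 77.2 -5.6
marker [659.7 -19.   56. ] 99.2 -5.1
-3 0.042 [211. 182.] -3 0.07 [313. 304.] -3 0.072 [318. 335.] -3 0.088 [379. 408.] -3 0.089 [388. 356.] -3 0.113 [483. 469.] 
-4 0.042 [206. 184.] -4 0.07 [305. 306.] -4 0.072 [310. 338.] -4 0.088 [369. 411.] -4 0.089 [378. 359.] -4 0.113 [470. 473.] 
-5 0.042 [202. 185.] -5 0.07 [297. 309.] -5 0.072 [302. 341.] -5 0.088 [358. 415.] -5 0.089 [367. 362.] -5 0.113 [456. 478.] 
-6 0.042 [197. 186.] -6 0.07 [289. 311.] -6 0.072 [294. 343.] -6 0.088 [348. 418.] -6 0.089 [357. 365.] -6 0.113 [443. 482.]
```

Emit:
servo_tool:
  commands: [0.05, -2.2, 0, 0, 0, 2.5, 0, 0, 0, 0, 0, 0, 0, 0, 0, 0, 0, 0]

```text
time_s: 10.35
tool_pos: [0.5121, 0.0018, 0.0606]
tool_rot: [180.0, -0.0, -14.1]
force: [0.5, -1.2, 0.7]
grip_width: 0.0258
```

```bash
python3 m.py pics/s6.png
```

```text
[0.51209355 0.00180441 0.06061907] [ 1.79993973e+02 -2.04009960e-02 -1.41684693e+01] [-0.35682099 -0.93151661 -0.22112317] 10.4
```

View pics/s6.png

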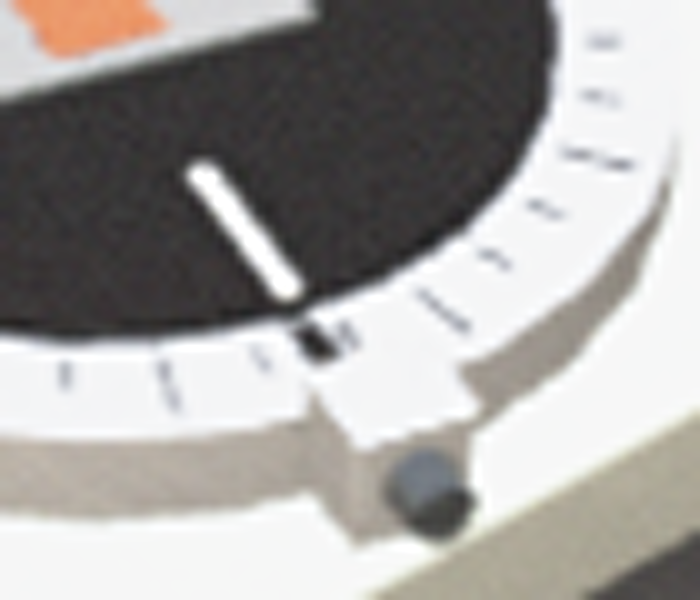

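Index end at (292,294) now lies on the radial line of the target mark (308,330). Next I back the finger off the pin and lift.

Emit:
servo_tool:
  commands: [0, 3, 0, 0, 0, 0, 0, 3, 0, 0, 0, 0, 0, 0, 0, 0, 0, 0, 0, 0, -20, 0, 0, 0, 0, 0, -20, 0, 0, 0, 0, 0, -20, 0, 0, 0, 0, 0, -20, 0, 0, 0, 0, 0, -20, 0, 0, 0, 0, 0, 0, 0, 0, 0]

```text
time_s: 11.3
tool_pos: [0.5124, -0.0036, 0.1633]
tool_rot: [-180.0, -0.3, -14.2]
force: [0.3, 0.0, 0.1]
grip_width: 0.0255
```

Emit:
servo_tool:
  commands: [0, 0, 0, 0, 0, -7.8, 0, 0, 0, 0, 0, -7.8, 0, 0, 0, 0, 0, -7.8, 0, 0, 0, 0, 0, -7.8, 0, 0, 0, 0, 0, -7.8, 0, 0, 0, 0, 0, -7.8, 0, 0, 0, 0, 0, -7.8, 0, 0, 0, 0, 0, -7.8, 0, 0, 0, 0, 0, -7.8, 0, 0, 0, 0, 0, -7.8]
  jaw: 0

```text
time_s: 12.3
tool_pos: [0.5099, -0.0037, 0.1594]
tool_rot: [-179.9, 0.0, 64.1]
force: [0.7, -1.7, -0.4]
grip_width: 0.0005
```

Run:
```python
from h import *
o=monitor.get_obs();print(o["tool_pos"],o["tool_rot"],o["qpos"],o["force"],o["grip_width"])
T=np.array([.4974,.1787]); d=T-o["tool_pos"][:2]; a=np.radians(o["tool_rot"][2])
print("tool dx,dy mm",1000*(d@[np.cos(a),np.sin(a)]),1000*(d@[np.sin(a),-np.cos(a)]))
```

```text
[ 0.50985087 -0.00370217  0.15935908] [-1.79913928e+02  2.41647188e-02  6.40720872e+01] [ 28.91753222   5.76031635 -33.04174722 106.49104978   3.34158124
  68.79507417 -31.13430022] [ 0.67229444 -1.71623287 -0.40722129] 0.000544790131946379
tool dx,dy mm 158.59844182693158 -90.95115083557762
```

Emit:
servo_tool:
  commands: [19.8, -11.8, 0, 0, 0, 0, 19.8, -11.8, 0, 0, 0, 0, 19.8, -11.8, 0, 0, 0, 0, 19.8, -11.8, 0, 0, 0, 0, 19.8, -11.8, 0, 0, 0, 0, 19.8, -11.8, 0, 0, 0, 0, 19.8, -11.8, 0, 0, 0, 0, 19.8, -11.8, 0, 0, 0, 0, 0, 0, 0, 0, 0, 0]

```text
time_s: 13.2
tool_pos: [0.4944, 0.184, 0.1597]
tool_rot: [-179.9, -0.1, 64.1]
force: [0.5, 0.0, -0.1]
grip_width: 0.0005
```

Run:
```python
from h import *
p,_=read_camera("top"); np.save("top7.npy",p); cv2.imwrite("pics/top7.png",cv2.resize(p[180:380,150:400],None,fx=3,fy=3,interpolation=cv2.INTER_CUBIC)[:,:,::-1])
p,_=read_camera("scene"); cv2.imwrite("pics/scene7.png",cv2.resize(p[150:350,240:490],None,fx=3,fy=3,interpolation=cv2.INTER_CUBIC)[:,:,::-1])
o=monitor.get_obs();print(o["tool_pos"],o["tool_rot"],o["time_s"])
```

```text
[0.49535895 0.17994544 0.15962112] [-1.79946412e+02  6.48241040e-02  6.38104942e+01] 13.3
```

View pics/top7.png

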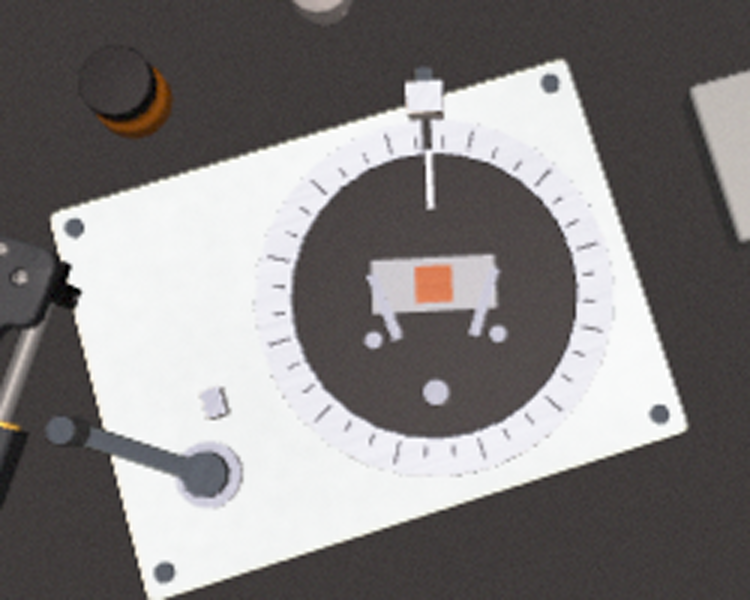

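View pics/scene7.png

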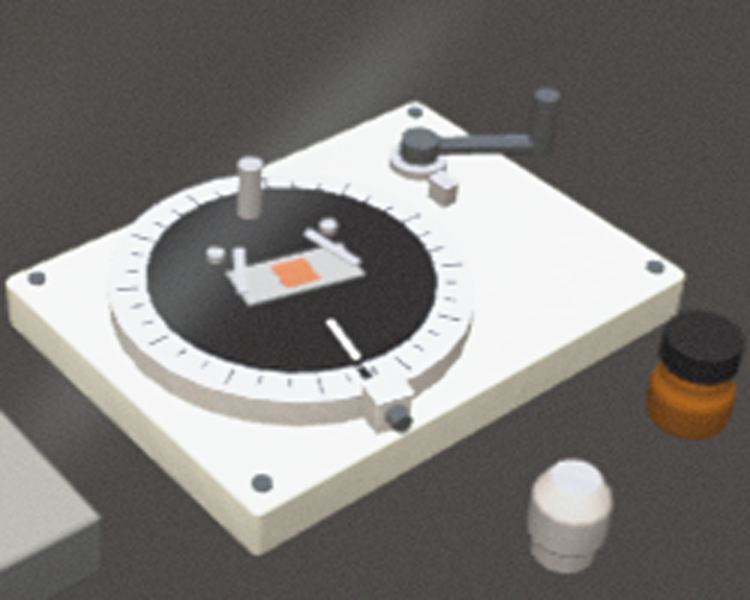

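Run:
```python
from h import *
p=np.load("top7.npy"); cv2.imwrite("pics/top7z.png",cv2.resize(p[203:253,265:325],None,fx=12,fy=12,interpolation=cv2.INTER_CUBIC)[:,:,::-1])
C=np.array([.5608,-.0102])
g=p.astype(float).min(2)
def prof(v,u0,u1,sign):
    s=g[v,u0:u1]; w=(s-s.min()) if sign>0 else (s.max()-s); w[w<.4*w.max()]=0; return (w*np.arange(u0,u1)).sum()/w.sum()
for v in range(233,249):
    u=prof(v,286,301,1); X=ray("top",u,v,.05)[:2]-C; print("idx",v,round(u,2),np.round(X*1000,1),round(np.degrees(np.arctan2(X[1],X[0])),2))
for v in range(219,231):
    u=prof(v,287,298,-1); X=ray("top",u,v,.0465)[:2]-C; print("tgt",v,round(u,2),np.round(X*1000,1),round(np.degrees(np.arctan2(X[1],X[0])),2))
```

```text
idx 233 292.46 [65.2 -6.5] -5.68
idx 234 292.46 [63.7 -6.3] -5.62
idx 235 292.46 [62.2 -6.1] -5.56
idx 236 292.47 [60.7 -5.8] -5.5
idx 237 292.76 [59.1 -6.1] -5.85
idx 238 292.76 [57.6 -5.8] -5.78
idx 239 292.76 [56.1 -5.6] -5.71
idx 240 292.75 [54.6 -5.4] -5.63
idx 241 292.82 [53.1 -5.3] -5.67
idx 242 292.9 [51.6 -5.2] -5.72
idx 243 292.89 [50.1 -4.9] -5.63
idx 244 292.9 [48.6 -4.7] -5.56
idx 245 292.9 [47.2 -4.5] -5.48
idx 246 292.91 [45.7 -4.3] -5.42
idx 247 293.03 [44.2 -4.3] -5.55
idx 248 293.05 [42.7 -4.1] -5.49
tgt 219 291.09 [87.5 -7.5] -4.88
tgt 220 291.51 [85.9 -7.9] -5.24
tgt 221 291.57 [84.4 -7.7] -5.25
tgt 222 291.58 [82.9 -7.5] -5.2
tgt 223 291.68 [81.3 -7.5] -5.25
tgt 224 291.7 [79.8 -7.3] -5.21
tgt 225 291.98 [78.2 -7.5] -5.46
tgt 226 292.14 [76.6 -7.5] -5.59
tgt 227 292.06 [75.2 -7.2] -5.44
tgt 228 292.19 [73.6 -7.1] -5.53
tgt 229 291.72 [72.2 -6.2] -4.92
tgt 230 290.59 [70.9 -4.3] -3.49
```

View pics/top7z.png

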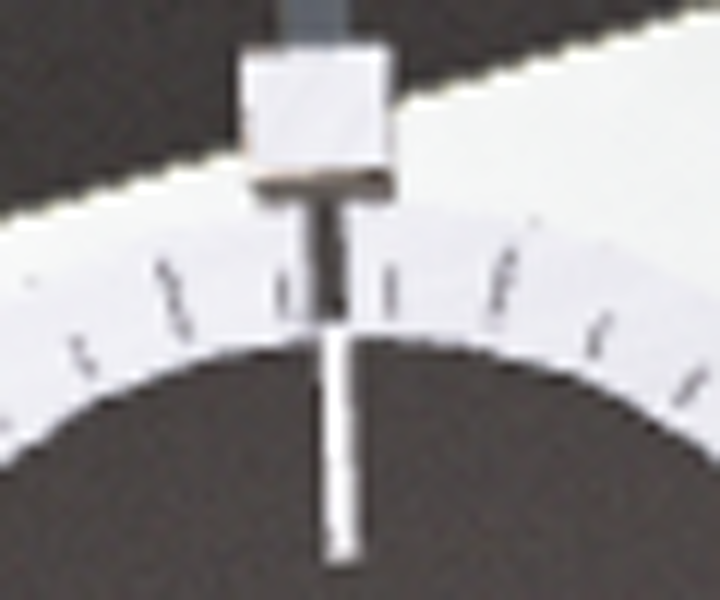

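In the top view the index line is at -5.6° and the target at -5.35°, about 0.3 mm apart, and the clamp is still open. Now I lower the closed fingers behind the knob.

Emit:
servo_tool:
  commands: [0, 0, 20, 0, 0, 0, 0, 0, 20, 0, 0, 0, 0, 0, 20, 0, 0, 0, 0, 0, 20, 0, 0, 0, 0, 0, 14, 0, 0, 0, 0, 0, 10, 0, 0, 0, 0, 0, 0, 0, 0, 0]

```text
time_s: 14.0
tool_pos: [0.4951, 0.1791, 0.0552]
tool_rot: [-179.9, 0.1, 63.7]
force: [-0.3, 0.6, 0.8]
grip_width: 0.0005
```

Run:
```python
from h import *
p,_=read_camera("scene"); cv2.imwrite("pics/scene8.png",cv2.resize(p[100:300,300:550],None,fx=3,fy=3,interpolation=cv2.INTER_CUBIC)[:,:,::-1])
o=monitor.get_obs();print(o["tool_pos"],o["tool_rot"],o["force"],o["time_s"])
```

```text
[0.49580697 0.17957999 0.0562105 ] [-1.79965429e+02  3.53396930e-02  6.37102068e+01] [ 0.12945807 -0.0103126   0.10016126] 14.05
```

View pics/scene8.png

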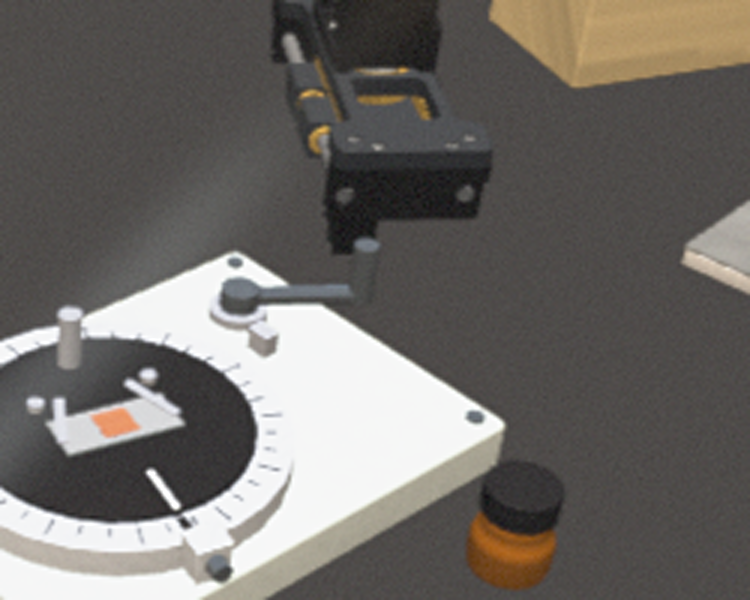

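The finger is behind the knob (zoom (355,240) against (367,260)), so I sweep it round the pivot.

Emit:
servo_tool:
  commands: [2.1, 5.7, 0, 0, 0, 5, 2.1, 5.7, 0, 0, 0, 5, 2.1, 5.7, 0, 0, 0, 5, 2.1, 5.7, 0, 0, 0, 5, 2.1, 5.7, 0, 0, 0, 5, 2.1, 5.7, 0, 0, 0, 5, 2.1, 5.7, 0, 0, 0, 5, 2.1, 5.7, 0, 0, 0, 5, 2.1, 5.7, 0, 0, 0, 5, 2.1, 5.7, 0, 0, 0, 5]

```text
time_s: 15.05
tool_pos: [0.5483, 0.1524, 0.0576]
tool_rot: [-180.0, -0.1, 13.5]
force: [-0.3, 0.3, 0.2]
grip_width: 0.0006
```

Run:
```python
from h import *
p,_=read_camera("scene"); cv2.imwrite("pics/scene9.png",cv2.resize(p[100:300,300:550],None,fx=3,fy=3,interpolation=cv2.INTER_CUBIC)[:,:,::-1])
o=monitor.get_obs();print(o["tool_pos"],o["tool_rot"],o["force"],o["time_s"])
d=o["tool_pos"][:2]-[.4915,.110]; a=np.radians(o["tool_rot"][2]); print(d@[np.cos(a),np.sin(a)],d@[-np.sin(a),np.cos(a)])
```

```text
[0.54912533 0.15112614 0.0576747 ] [ 1.79973454e+02 -1.16413318e-01  1.32868201e+01] [-0.36258826 -0.11197798 -0.3380226 ] 15.1
0.06553465671691998 0.02678147375902185
```

View pics/scene9.png

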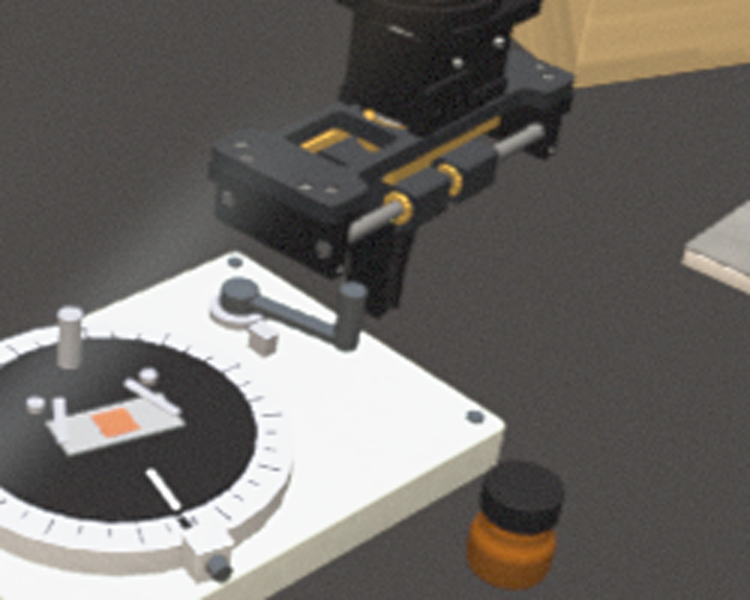

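Emit:
servo_tool:
  commands: [1.2, 3.4, 0, 0, 0, 3, 1.2, 3.4, 0, 0, 0, 3, 1.2, 3.4, 0, 0, 0, 3, 0, 0, 0, 0, 0, 0]

```text
time_s: 15.5
tool_pos: [0.5541, 0.1426, 0.0576]
tool_rot: [-180.0, -0.1, 4.8]
force: [0.6, -0.1, 0.8]
grip_width: 0.0006
```

Run:
```python
from h import *
p,_=read_camera("scene"); cv2.imwrite("pics/scene10.png",cv2.resize(p[100:300,300:550],None,fx=3,fy=3,interpolation=cv2.INTER_CUBIC)[:,:,::-1])
o=monitor.get_obs();print(o["tool_pos"],o["tool_rot"],o["force"],o["time_s"])
```

```text
[0.55369219 0.14268552 0.05739606] [ 1.79995025e+02 -8.87122892e-02  4.84477155e+00] [-0.53697959 -0.78660601 -0.19831126] 15.55
```

View pics/scene10.png

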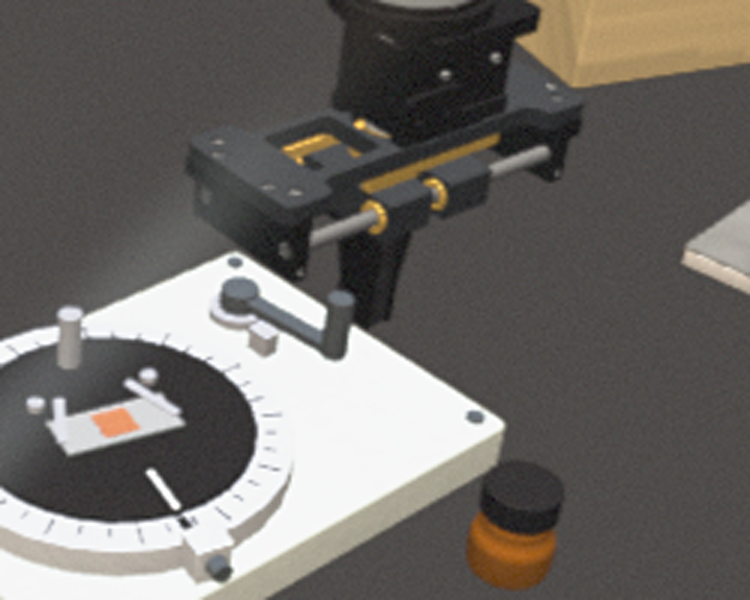

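Emit:
servo_tool:
  commands: [1, 3, 0, 0, 0, 2, 1, 3, 0, 0, 0, 2, 0, 0, 0, 0, 0, 0]

```text
time_s: 15.85
tool_pos: [0.5558, 0.1366, 0.0568]
tool_rot: [-180.0, -0.0, 0.7]
force: [0.4, 0.8, -0.3]
grip_width: 0.0002
```

Run:
```python
from h import *
print(np.round(ray("scene",341/3+300-.33,300/3+100-.33,.074),4))
p,_=read_camera("scene"); cv2.imwrite("pics/scene11.png",cv2.resize(p[100:300,300:550],None,fx=3,fy=3,interpolation=cv2.INTER_CUBIC)[:,:,::-1])
o=monitor.get_obs();print(o["tool_pos"],o["tool_rot"],o["force"],o["time_s"])
```

```text
[0.5591 0.1231 0.074 ]
[0.5556532  0.13657115 0.05668084] [ 1.79993213e+02 -2.45118581e-02  7.28189787e-01] [-0.71454736 -0.028192   -0.13936519] 15.9
```

View pics/scene11.png

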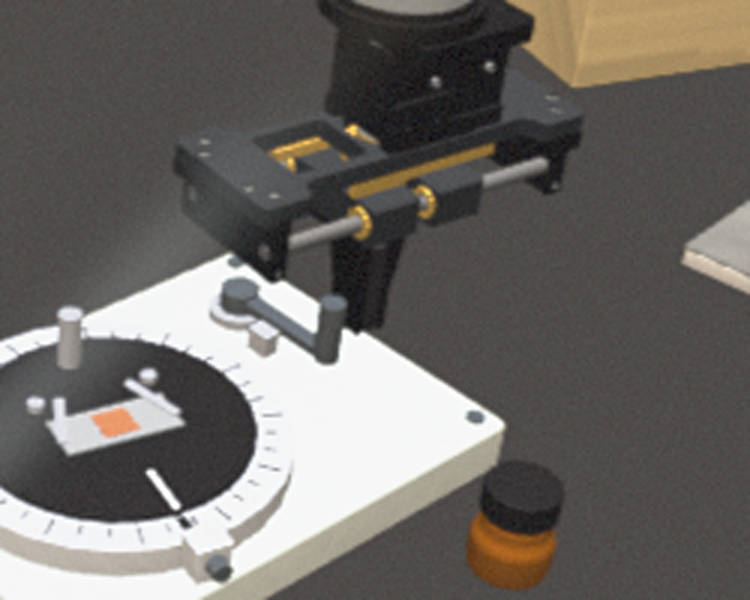

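Emit:
servo_tool:
  commands: [0, 2, 0, 0, 0, 0, 0, 1, 0, 0, 0, 0, 0, 0, 0, 0, 0, 0]

```text
time_s: 16.2
tool_pos: [0.5556, 0.1364, 0.0567]
tool_rot: [-179.8, -0.1, 0.8]
force: [1.1, 5.5, -0.4]
grip_width: 0.0002
```

Emit:
servo_tool:
  commands: [0, 2, 0, 0, 0, 0, 0, 1, 0, 0, 0, 0, 0, 0, 0, 0, 0, 0]

```text
time_s: 16.5
tool_pos: [0.5556, 0.1362, 0.0568]
tool_rot: [-179.6, -0.1, 0.9]
force: [1.1, 10.8, -1.9]
grip_width: 0.0005
```

The force is rising (5.5, then 10.8 N) with no movement, so the lever is on its stop. I back off and lift clear.

Emit:
servo_tool:
  commands: [0, 0, 0, 0, 0, 0, 0, -6, 0, 0, 0, 0, 0, -8, 0, 0, 0, 0, 0, -6, 0, 0, 0, 0, 0, 0, -20, 0, 0, 0, 0, 0, -20, 0, 0, 0, 0, 0, -20, 0, 0, 0, 0, 0, -20, 0, 0, 0, 0, 0, -20, 0, 0, 0]

```text
time_s: 17.4
tool_pos: [0.5551, 0.1503, 0.1572]
tool_rot: [179.9, 0.0, 0.7]
force: [-0.2, 1.1, 1.0]
grip_width: 0.0004
```

Emit:
servo_tool:
  commands: [-5, -20, 0, 0, 0, 0, -5, -20, 0, 0, 0, 0, -5, -20, 0, 0, 0, 0, -5, -20, 0, 0, 0, 0, -5, -20, 0, 0, 0, 0, 0, 0, 0, 0, 0, 0]

```text
time_s: 18.0
tool_pos: [0.5273, 0.2538, 0.1566]
tool_rot: [-179.9, 0.0, 1.0]
force: [-0.6, 1.3, 0.4]
grip_width: 0.0005
```

Run:
```python
from h import *
p,_=read_camera("top"); cv2.imwrite("pics/top12.png",cv2.resize(p[180:380,150:400],None,fx=3,fy=3,interpolation=cv2.INTER_CUBIC)[:,:,::-1])
C=np.array([.5608,-.0102]); g=p.astype(float).min(2)
def prof(v,u0,u1,sign):
    s=g[v,u0:u1]; w=(s-s.min()) if sign>0 else (s.max()-s); w[w<.4*w.max()]=0; return (w*np.arange(u0,u1)).sum()/w.sum()
for vs,u,z,s in((range(233,248),(286,301),.05,1),(range(221,229),(287,298),.0465,-1)):
    a=[]
    for v in vs:
        X=ray("top",prof(v,*u,s),v,z)[:2]-C; a.append(np.degrees(np.arctan2(X[1],X[0])))
    print(np.mean(a),np.std(a))
o=monitor.get_obs();print(o["tool_pos"],o["force"],o["time_s"])
```

```text
-5.620258244741105 0.11671826038232505
-5.358961341825041 0.13782356842840518
[0.52834239 0.25138762 0.15644548] [-0.66384369 -0.11590046 -0.54518656] 18.05
```

View pics/top12.png

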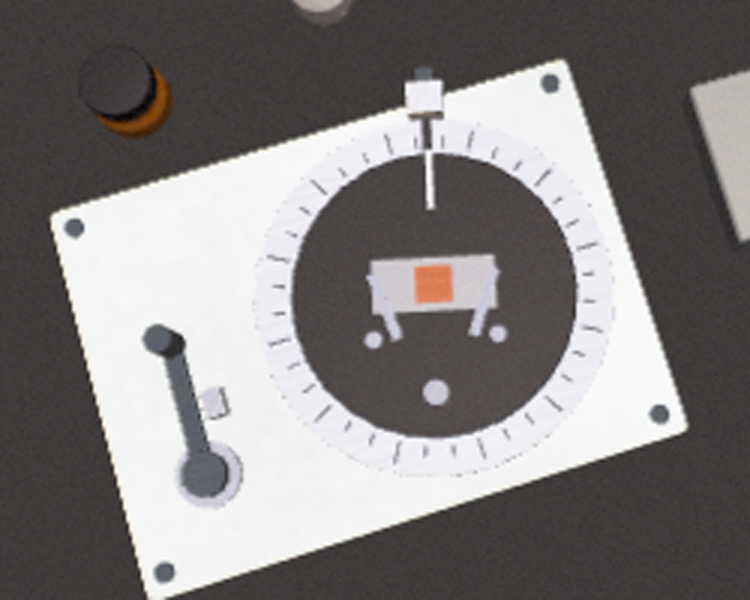

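Run:
```python
from h import *
zz=lambda u,v:(u/3+150-1/3,v/3+180-1/3)
a=ray("top",*zz(207,475),.046);b=ray("top",*zz(158,340),.074);d=b-a;print(np.hypot(d[0],d[1]),np.degrees(np.arctan2(d[1],d[0])))
print(env.sign_off())
```

```text
0.06468289680040766 9.18653899241389
the job is handed in; nothing more can be done
None
```

I turned the stage onto the target line, pushed the clamp lever in to its stop, and handed the job in. No verdict was reported back.

- **Stage:** I lowered the open fingers on either side of the pin and pushed it about 173° clockwise with the trailing finger, without gripping it. In the last top view the index line is at -5.62° and the target line at -5.36°. That puts the end of the index line about 0.3 mm from the target, against the 3.5 mm allowed, and it was the same before and after I closed the clamp.
- **Clamp:** I swept the knob round with the closed fingers until the tool stopped moving and the force rose to about 11 N. The last top view shows the lever's bar against the stop block. I measured the lever at 9.2° against about 8.5° for the plate's x axis, so about 0.01 rad from closed, against the 0.08 rad allowed.
- **Surroundings:** The fingers did not go near the objective, the slide box or the jar. The jar and the visible edges of the other two look unmoved in the last picture. At hand-in, at about 18 s on the robot's clock, the arm was clear at 0.16 m height.

**Disagreement between checks:** the two cameras placed the dial centre 4 to 5 mm apart, mostly along x. I therefore compared the index and target lines only within the same picture. No other checks failed.

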